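# Ready the micromotor with light taps

### The job

Get the micromotor control unit ready for foot-pedal work by tapping its three rocker switches lightly with a fingertip, each on its white-barred end so that this end goes fully down: first the blue rocker to forward, then the black one to foot pedal, and only then the red mains switch on. Leave the speed dial at zero, and pick up, knock or shift nothing on the unit or around it.

Things in the scene. Friction and masses are not known exactly. Their poses are not given: they have to be found in the camera images.
- unit: micromotor control unit, fixed: black case 160 mm deep (x) by 230 wide (y), on the left or right half of the bench, yaw up to 0.3 rad. Origin: centre of its underside; x to its back, y to its left, z up. Aluminium panel on the front half, x -75 to +20 mm, rising to the back at 10 degrees, 68 to 85 mm up; flat deck behind, 85 mm up. A push over 20 N on it or its switches fails
- direction_spot (a point): spot to tap on the blue rocker (unit y = +10 mm): on the surface of its raised far end (towards the unit's back), 13 mm from its hinge line, beside a white bar at the cap's end. Moves with the rocker; a full tap lowers it 4.6 mm
- foot_spot (a point): spot to tap on the black rocker (unit y = -35 mm): on the surface of its raised near end (towards the unit's front), 13 mm from its hinge line, beside the white bar; else like direction_spot
- mains_spot (a point): spot to tap on the red rocker (unit y = -80 mm): on the surface of its raised far end (towards the unit's back), 13 mm from its hinge line, beside the white bar; else like direction_spot
- direction_rocker (a joint): blue rocker, a V-shaped cap 36 mm along the panel's slope by 22 wide, hinged across its middle at unit x = -28 mm, 3 mm above the panel. 0 rad = reverse, far end raised; 0.36 = forward, far end fully down, parallel to the panel. About 2 N at the spot tips it; it stays where it is left, so follow it to its stop. Past that the sprung mount gives 2 mm, from 3 to 12 N
- foot_rocker (a joint): black rocker, same size and action: 0 rad = hand control (near end raised), 0.36 rad = foot pedal (near end fully down). Must not be tipped before the blue one is at forward
- mains_rocker (a joint): red rocker, same size and action: 0 rad = off (far end raised), 0.36 rad = on (far end fully down). Must not be tipped before the other two are set
- speed_dial (a joint): black round speed dial on the panel at unit y = +73 mm, 40 mm across and 22 mm high; 0 rad = zero speed, grows clockwise. Leave it
- dial_top (a point): centre of the dial's top
- handpiece: loose aluminium handpiece, 27 mm thick, 150 mm long plus a 28 mm bur, lying along the unit's x in a cradle on the unit's left flank (unit y 115 to 159 mm); origin: middle of its axis, 90 mm above the unit's origin. Leave it
- bur_stand: loose wooden bur block, 40 x 75 x 28 mm, with burs standing up to 54 mm above its underside, on the unit's rear deck; origin: centre of its underside. Leave it
- balance: white jeweller's balance, fixed, 200 x 150 mm, pan 56 mm up, on the other half of the bench from the unit. Its keys have no part in this job
- dish: loose aluminium weighing dish, 72 mm across and 18 mm high, on the balance's pan. Leave it
- dapping_block: loose steel doming cube, 50 mm, at the back of the mat. Leave it
- ring_clamp: loose wooden ring clamp, 130 mm long, 20 mm high, at the back of the mat. Leave it
- hammer: loose hammer lying at the back right of the mat. Leave it
- jar: loose clear jar with black lid, 52 mm across, 45 mm high, at the front left of the mat. Leave it
- ring_box: loose blue box, 50 x 50 x 40 mm, at the front right of the mat. Leave it

How it is judged:
By the outcome, as a careful person would: the job done as asked, in the order asked, and still so for the second after the job is handed in, with the robot touching nothing.
It also fails if it takes over 40 s, if anything falls off the work surface, if the arm or the gripper's body presses on something with over 40 N, if the wrist force passes 120 N, or if a joint passes its speed limit or range.

### The arm

A 6-joint arm with a two-finger parallel gripper is mounted at the origin on the work surface. World frame = base frame: x ahead of the robot, y to its left, z up, the work surface at z = 0. Lengths are in m, angles in rad, forces in N, time in s.
With the tool pointing down it reaches from about 0.375 to 0.9 m from the base axis. Payload 3.1 kg.
Tool frame: the origin (TCP) lies at the centre of the arm's flange, where the gripper is bolted on; the fingertips stand 173 mm ahead of it and the grasp point (between the pads) lies 155 mm ahead of it; z points along the fingers, x is the direction in which the jaws open and shut, and the axes are right-handed (so a half turn about z gives the same grasp; the last joint's range is limited). The gripper opens to 85 mm and grips with 20 to 120 N. Pads are 22 mm wide; open, the fingers measure 114 mm over their backs; the gripper's body (76 mm by 85 mm) begins 54 mm behind the grasp point. The pads swing forward as they close: fully open they stand 13 mm farther back than shut.
Start: joints at [1.169, 0.527, 1.433, -0, 1.181, -0.178], TCP at [0.139, 0.609, 0.405] pointing down, gripper open.
Joint ranges: [-3.08, 3.08], [-0.75, 2.2], [0.22, 2.44], [-1.43, 4.57], [0, 2.65], [-2.85, 2.85]. Speed limits (rad/s): [2.79, 2.79, 3.14, 3.14, 3.14, 3.14].

### API

Orientations are given as a unit quaternion [x, y, z, w].
In Python, from station import manip gives the robot as it stands.
- The arm moves only by the shell command python3 -m jog 'ROWS' [OPENING] [FORCE]. ROWS is JSON, a list that holds one entry, the list of rows, each a list of 4 numbers: the shift along the world's x, y, z in mm, then the turn about the world's z in degrees. A call has exactly 8 rows; each row shifts and turns the commanded pose from where the row before left it; what a row does not reach is not made up. A row lasts 1/8 s, in which the tool goes at most 62.5 mm and 10.7 degrees, less where a joint would pass 70% of its speed; a pose out of reach is approached as far as the arm can. A call is refused whole if a number of a shift passes 62.5 or a number of a turn 10.7, either way. A call with a gripper value outside its range is refused whole. OPENING is the opening in per cent of the stroke, from 0 (shut) to 100 (fully open), set as the call begins (- or left out, the last holds). The fingers move at their own pace and stop on an object; FORCE is the grip in N (left out, the last holds). Time passes only in rows, so rows that do not move let the fingers close, or fill a call up. It gives the time, the measured TCP pose, the force and the opening at its end, in the units of the state.
- manip.sense(): the state, without advancing time (a new reading comes with each control period).
- manip.snapshot(name): name is "side" or "top"; returns the picture (420x560x3 uint8, red, green, blue); there is no depth.
- manip.camera_info(name): a dict with "fx", "fy", "cx", "cy" (pixels), "R" (3x3) and "t" (3): a world point X has camera coordinates R X + t. Camera axes: x right, y down, z forward; pixel columns grow to the right and rows downward; lengths in m; the calibration is good to about 2 mm. A picture is of the moment at which its call begins. camera_info takes no time and is no camera call.
- manip.sign_off(): hands the job in, once; it reports no verdict.
The state is a dict: "t": time; "q": joint angles; "qd": joint speeds; "tau": joint torques, N m; "tcp_pos": TCP position; "tool_rot": TCP orientation; "force": force on the tool from outside, world axes, zero at the start; "ft_torque": the same for the moment, N m; "finger_gap": opening from 0.0 (shut) to 1.0 (fully open).
Only numpy, scipy, OpenCV 4.12 (cv2) and the standard library are available. Lean on these libraries where they do the work, as an engineer would, in place of code of your own. Each camera call takes 0.05 s, during which the arm holds its last target. There are 200 camera calls.

## Working session

There is one attempt and no reset: what is moved stays moved. The work goes in short steps, Python scripts to look and compute and a shell command to move; the robot and the scene stay as the last step left them, time stands still between calls to the robot, and variables do not carry over. Pictures are saved under pics/ and viewed, about 8 in all and at most 12, crops included, and the job is handed in when it is done.

```bash
mkdir -p pics
python3 - <<'E'
from station import manip
import cv2
for n in("top","side"):
    cv2.imwrite(f"pics/{n}0.png",cv2.resize(manip.snapshot(n)[:,:,::-1],None,fx=1.4,fy=1.4,interpolation=cv2.INTER_CUBIC))
    print(n,manip.camera_info(n))
print(manip.sense())
E
```

```text
top {'fx': 442.29468624673365, 'fy': 442.29468624673365, 'cx': 281.2597030402463, 'cy': 214.06005901767975, 'R': array([[-0.0363234 , -0.9993382 ,  0.0019442 ],
       [-0.97909143,  0.0351977 , -0.20035241],
       [ 0.20015139, -0.00918103, -0.97972197]]), 't': array([0.02172523, 0.54988678, 1.25506827])}
side {'fx': 445.76575863018746, 'fy': 445.76575863018746, 'cx': 278.8111166285629, 'cy': 204.1341338532616, 'R': array([[-0.95953633, -0.28083067,  0.0205951 ],
       [-0.21232432,  0.67354345, -0.70799548],
       [ 0.18495516, -0.68372023, -0.70591659]]), 't': array([0.54627535, 0.16794036, 1.17595093])}
{'t': 0.1, 'q': array([ 1.16852492e+00,  5.28369340e-01,  1.43378400e+00,  3.94310129e-05,
        1.18144220e+00, -1.78519736e-01]), 'qd': array([-0.00153267, -0.00165319, -0.00181973, -0.00104011, -0.00175573,
        0.00037534]), 'tau': array([-1.87444975e-04, -4.43307710e+01, -1.78585678e+01, -2.75452039e-04,
        3.86266431e-03,  1.95351379e-05]), 'tcp_pos': array([0.13853335, 0.60912783, 0.4038304 ]), 'tool_rot': array([ 7.81633780e-01,  6.23736828e-01, -8.89900437e-04,  4.59676667e-04]), 'force': array([ 0.12999612,  0.6771906 , -0.61957067]), 'ft_torque': array([ 0.01285492,  0.03574222, -0.01954644]), 'finger_gap': 0.9963571552285474}
```

View pics/top0.png

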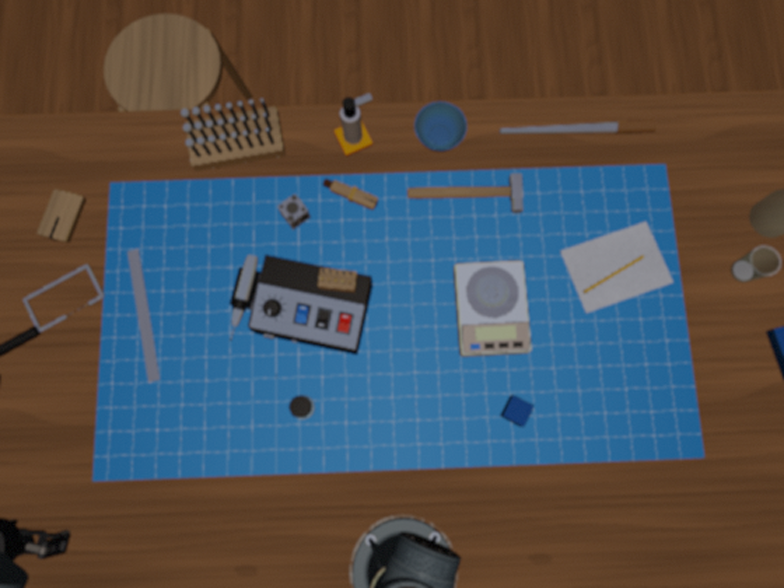

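View pics/side0.png

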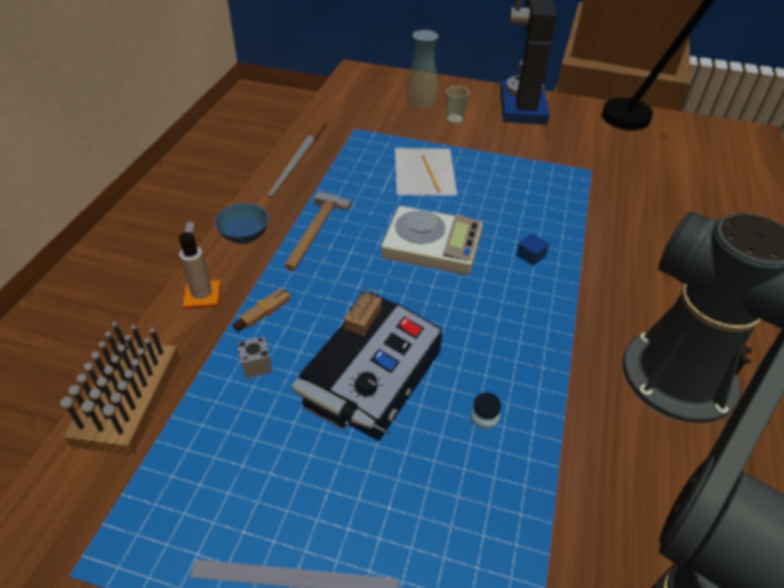

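The top view shows the unit at about (311,305) in the 1.4x picture, with the handpiece on its left and the burs on its rear deck. The side view shows it at about (370,365). Next I'll enlarge both.

Run:
```python
from station import manip
import cv2,numpy as np
a=manip.snapshot("top")[175:260,160:275,::-1]
b=manip.snapshot("side")[200:315,205:320,::-1]
a=cv2.resize(a,None,fx=6.5,fy=6.5,interpolation=cv2.INTER_CUBIC);b=cv2.resize(b,None,fx=5.2,fy=5.2,interpolation=cv2.INTER_CUBIC)
g=lambda x:np.clip(255*(x/255.)**.6,0,255).astype('uint8')
cv2.imwrite("pics/top1.png",g(a));cv2.imwrite("pics/side1.png",g(b));print(a.shape,b.shape)
```

```text
(552, 748, 3) (598, 598, 3)
```

View pics/top1.png

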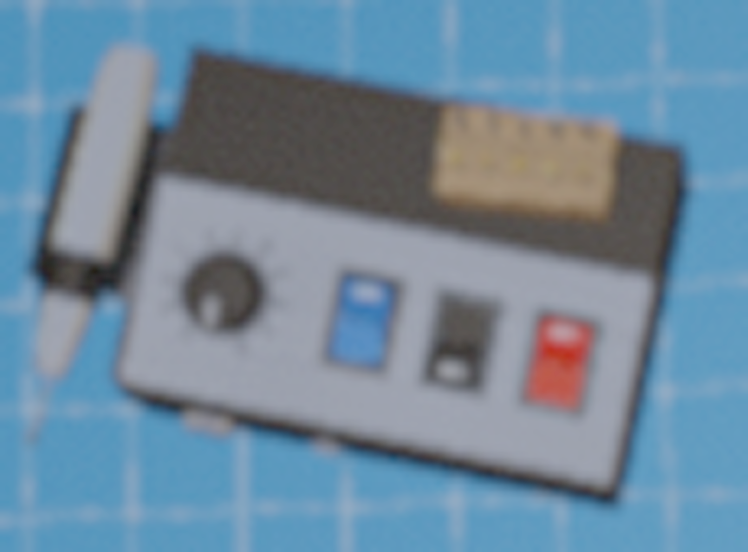

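View pics/side1.png

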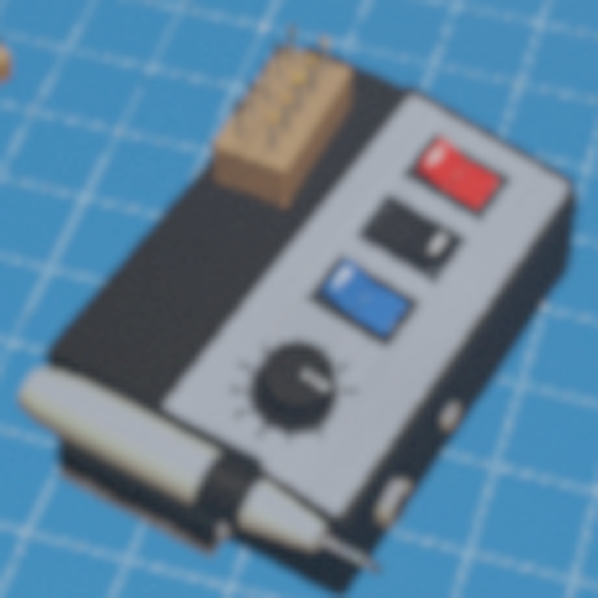

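```bash
cat > fit.py <<'E'
from station import manip
import numpy as np
from scipy.optimize import least_squares
from math import tan,radians
zp=lambda x:.068+(x+.075)*tan(radians(10))
def P(w):
    return {'bl':(.02,w,.085),'br':(.02,-w,.085),'fr':(-.075,-w,.068),'fl':(-.075,w,.068),
 'dl':(.08,.115,.085),'dr':(.08,-.115,.085),'B':(-.028,.01,zp(-.028)),'K':(-.028,-.035,zp(-.028)),'R':(-.028,-.08,zp(-.028))}
top={'bl':(160,177),'br':(658,272),'fr':(613,490),'fl':(125,385),'dl':(197,50),'dr':(683,150),'B':(363,320),'K':(461,341),'R':(560,362)}
side={'bl':(165,405),'br':(407,93),'fr':(573,185),'fl':(343,515),'B':(364,299),'K':(415,237),'R':(461,176)}
def world(p,X):
    c,s=np.cos(p[2]),np.sin(p[2]);return np.array([p[0]+c*X[0]-s*X[1],p[1]+s*X[0]+c*X[1],X[2]+p[4]])
def proj(ci,X):
    c=ci['R']@X+ci['t'];return np.array([ci['fx']*c[0]/c[2]+ci['cx'],ci['fy']*c[1]/c[2]+ci['cy']])
sets=[(manip.camera_info("top"),top,6.5,(160,175)),(manip.camera_info("side"),side,5.2,(205,200))]
def res(p,sets=sets):
    r=[]
    for ci,d,f,o in sets:
        for k,v in d.items():
            r.append(proj(ci,world(p,P(p[3])[k]))-((np.array(v)+.5)/f-.5+o))
    return np.ravel(r)
if __name__=="__main__":
    for s in (sets,sets[:1],sets[1:]):
        def f(p): 
            r=res(p,s); return np.r_[r,(p[4])/.002,(p[3]-.114)/.003] 
        o=least_squares(f,[.5,.2,0,.114,0]);p=o.x
        print(p.round(4),np.sqrt((o.fun**2).mean()).round(2)); 
        if s is sets: print(o.fun[:-2].reshape(-1,2).round(1).tolist())
        for n,y,e in(("dir",.01,1),("foot",-.035,-1),("mains",-.08,1)):
            t=radians(10);h=np.array([-.028-.003*np.sin(t),zp(-.028)+.003*np.cos(t)])
            # raised end: arm at panel angle +.36 rad; fully down: parallel to panel
            for a in(.36,0):
                v=np.array([np.cos(t+e*a),np.sin(t+e*a)])*e*.013
                X=(h[0]+v[0],y,h[1]+v[1]);print(n,a,world(p,X).round(4))
E
python3 fit.py
```

```text
[ 0.5472  0.1761 -0.2357  0.1122  0.0016] 0.67
[[0.8, -0.8], [-0.3, -0.4], [0.0, -1.2], [-0.5, -0.3], [-0.9, -1.0], [1.0, -1.2], [0.5, 0.5], [0.6, 0.3], [0.5, 0.1], [-0.5, -0.1], [0.5, -0.4], [0.4, 0.1], [0.5, 0.8], [1.2, 1.0], [0.4, 0.7], [0.2, 0.8]]
dir 0.36 [0.5327 0.1899 0.0874]
dir 0 [0.5343 0.1895 0.0831]
foot 0.36 [0.4989 0.1518 0.0832]
foot 0 [0.4988 0.1518 0.0786]
mains 0.36 [0.5117 0.1024 0.0874]
mains 0 [0.5132 0.102  0.0831]
[ 5.464e-01  1.769e-01 -2.380e-01  1.131e-01 -4.000e-04] 0.56
dir 0.36 [0.5319 0.1907 0.0854]
dir 0 [0.5334 0.1903 0.0811]
foot 0.36 [0.498  0.1526 0.0812]
foot 0 [0.4979 0.1527 0.0766]
mains 0.36 [0.5107 0.1033 0.0854]
mains 0 [0.5122 0.1029 0.0811]
[ 5.488e-01  1.739e-01 -2.332e-01  1.121e-01 -2.000e-04] 0.45
dir 0.36 [0.5343 0.1876 0.0857]
dir 0 [0.5359 0.1873 0.0813]
foot 0.36 [0.5006 0.1494 0.0815]
foot 0 [0.5005 0.1494 0.0768]
mains 0.36 [0.5135 0.1001 0.0857]
mains 0 [0.515  0.0997 0.0813]
```

```bash
python3 -m jog '[[[25,-26,0,0],[25,-26,0,0],[25,-26,0,0],[25,-26,0,0],[25,-26,0,0],[25,-26,0,0],[25,-26,0,0],[25,-26,0,0]]]' 0 20
python3 -m jog '[[[28,-30,0,0],[28,-30,0,0],[28,-30,-20,0],[28,-30,-20,0],[28,-30,-20,0],[28,-30,-20,0],[26,-32,-20,-0.7],[0,0,0,0]]]'
python3 - <<'E'
from station import manip
import cv2,numpy as np
b=manip.snapshot("side")[150:320,190:360,::-1]
b=cv2.resize(b,None,fx=3.5,fy=3.5,interpolation=cv2.INTER_CUBIC)
cv2.imwrite("pics/side2.png",np.clip(255*(b/255.)**.6,0,255).astype('uint8'))
s=manip.sense();print(s['t'],s['tcp_pos'],s['tool_rot'],s['force'],s['finger_gap'])
E
```

```text
t: 1.2
tcp_pos: [0.3394, 0.4005, 0.4047]
tool_rot: [0.782, 0.624, -0.0, 0.0]
force: [0.5, -1.2, -0.3]
finger_gap: 0.002
t: 2.2
tcp_pos: [0.5342, 0.1871, 0.3031]
tool_rot: [0.787, 0.617, -0.001, -0.0]
force: [-0.1, -0.3, 0.7]
finger_gap: 0.004
2.25 [0.53318879 0.18828616 0.30375711] [ 7.86250563e-01  6.17906993e-01 -8.14800763e-04 -5.79567147e-04] [-0.24175891  0.15658075  0.44753128] 0.002947588995419627
```

View pics/side2.png

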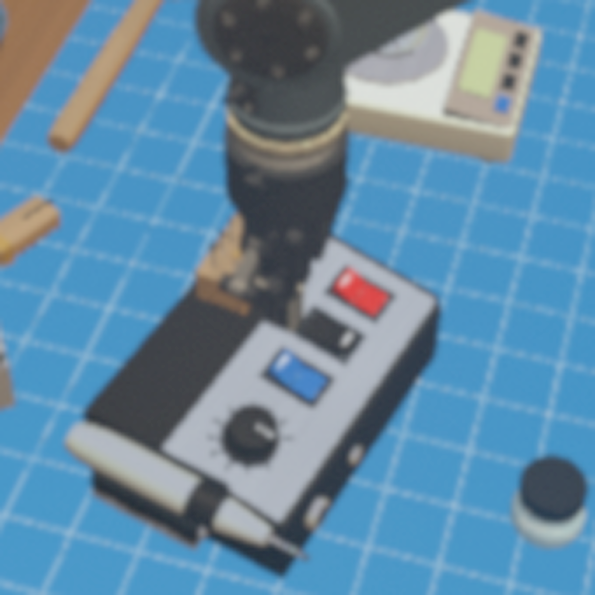

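The closed tip is at crop (293,325), above and beyond the blue rocker's white bar at (285,357). I'll project the tip to check its length while starting the descent.

```bash
python3 -m jog '[[[0,0,-4,0],[0,1,-4,0],[0,0,-4,0],[0,0,-4,0],[0,0,-4,0],[0,0,-2,0],[0,0,-1,0],[0,0,0,0]]]'
python3 - <<'E'
from fit import *
ci=manip.camera_info("side")
for z in (.131,.118): print(z,((proj(ci,np.array([.5335,.188,z]))-[190,150])*3.5).round())
E
```

```text
t: 3.25
tcp_pos: [0.5327, 0.1903, 0.2817]
tool_rot: [0.785, 0.619, -0.0, -0.0]
force: [0.3, -0.1, -0.1]
finger_gap: 0.002
0.131 [288. 321.]
0.118 [287. 333.]
```

```bash
python3 -m jog '[[[0,0,-3,0],[0,0,-3,0],[0,0,-3,0],[0,0,-3,0],[0,0,-2,0],[0,0,-1,0],[0,0,0,0],[0,0,0,0]]]'
python3 -m jog '[[[0,0,-1,0],[0,0,-1,0],[0,0,-1,0],[0,0,-1,0],[0,0,0,0],[0,0,0,0],[0,0,0,0],[0,0,0,0]]]'
```

```text
t: 4.25
tcp_pos: [0.5327, 0.1904, 0.2668]
tool_rot: [0.785, 0.619, 0.0, 0.0]
force: [0.2, -0.1, 0.4]
finger_gap: 0.001
t: 5.25
tcp_pos: [0.5329, 0.1904, 0.2628]
tool_rot: [0.785, 0.619, 0.0, 0.0]
force: [1.2, -0.1, 1.9]
finger_gap: 0.002
```

```bash
python3 -m jog '[[[0,0,-1,0],[0,0,-1,0],[0,0,-1,0],[0,0,-1,0],[0,0,0,0],[0,0,0,0],[0,0,0,0],[0,0,0,0]]]'
python3 - <<'E'
from station import manip
s=manip.sense();print(s['force'],s['tcp_pos'])
E
```

```text
t: 6.25
tcp_pos: [0.5323, 0.1904, 0.2585]
tool_rot: [0.785, 0.619, -0.0, -0.0]
force: [-0.3, -0.0, 0.1]
finger_gap: 0.001
[-0.27687918 -0.03766473  0.08142431] [0.53231269 0.19044337 0.25852846]
```

```bash
python3 -m jog '[[[0,0,-0.5,0],[0,0,-0.5,0],[0,0,-0.5,0],[0,0,0,0],[0,0,0,0],[0,0,0,0],[0,0,0,0],[0,0,0,0]]]'
```

```text
t: 7.25
tcp_pos: [0.5325, 0.1904, 0.2572]
tool_rot: [0.785, 0.619, -0.0, -0.0]
force: [-2.6, 0.6, 4.2]
finger_gap: -0.003
```

```bash
python3 -m jog '[[[0,0,-0.4,0],[0,0,0,0],[0,0,0,0],[0,0,0,0],[0,0,5,0],[0,0,8,0],[0,0,10,0],[0,0,10,0]]]'
python3 - <<'E'
from station import manip
import cv2,numpy as np
b=manip.snapshot("side")[200:315,205:320,::-1]
b=cv2.resize(b,None,fx=5.2,fy=5.2,interpolation=cv2.INTER_CUBIC)
cv2.imwrite("pics/side3.png",np.clip(255*(b/255.)**.6,0,255).astype('uint8'))
E
```

```text
t: 8.25
tcp_pos: [0.5328, 0.1904, 0.2906]
tool_rot: [0.785, 0.619, 0.0, 0.0]
force: [-0.3, -0.2, 0.6]
finger_gap: 0.0
```

View pics/side3.png

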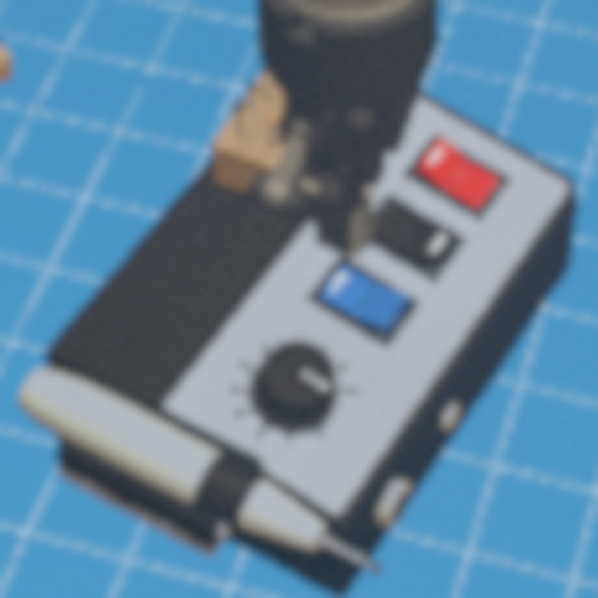

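Blue's white-barred end (340,280) now lies within its bezel. That fits the 4 N measured at the stop. Next is the black rocker's near end. Its down-slope falls away from the hinge, so I'm putting the tip's inner edge about 11 mm from the hinge.

```bash
python3 -m jog '[[[-9,-8,0,0],[-12,-10,0,0],[-12,-10,0,0],[-9.6,-8.8,0,0],[0,0,-8,0],[0,0,-8,0],[0,0,-6,0],[0,0,0,0]]]'
python3 -m jog '[[[0,0,-1,0],[0,0,-1,0],[0,0,-1,0],[0,0,-1,0],[0,0,-1,0],[0,0,-1,0],[0,0,0,0],[0,0,0,0]]]'
```

```text
t: 9.3
tcp_pos: [0.4901, 0.1538, 0.267]
tool_rot: [0.785, 0.619, -0.001, -0.0]
force: [-0.6, 0.1, 0.5]
finger_gap: -0.004
t: 10.3
tcp_pos: [0.4901, 0.1536, 0.2618]
tool_rot: [0.785, 0.619, 0.0, -0.0]
force: [0.3, -0.6, 0.3]
finger_gap: -0.002
```

```bash
python3 -m jog '[[[0,0,-1,0],[0,0,-1,0],[0,0,-1,0],[0,0,-1,0],[0,0,-1,0],[0,0,0,0],[0,0,0,0],[0,0,0,0]]]'
```

```text
t: 11.3
tcp_pos: [0.4901, 0.1536, 0.2568]
tool_rot: [0.785, 0.619, -0.0, -0.0]
force: [-0.5, -0.1, -0.3]
finger_gap: 0.001
```

```bash
python3 -m jog '[[[0,0,-0.5,0],[0,0,-0.5,0],[0,0,-0.5,0],[0,0,-0.5,0],[0,0,0,0],[0,0,0,0],[0,0,0,0],[0,0,0,0]]]'
```

```text
t: 12.3
tcp_pos: [0.4903, 0.1536, 0.2548]
tool_rot: [0.785, 0.619, 0.0, 0.0]
force: [0.3, 0.1, -0.1]
finger_gap: 0.003
```

```bash
python3 -m jog '[[[0,0,-0.5,0],[0,0,-0.5,0],[0,0,0,0],[0,0,0,0],[0,0,0,0],[0,0,0,0],[0,0,0,0],[0,0,0,0]]]'
```

```text
t: 13.3
tcp_pos: [0.4902, 0.1536, 0.2539]
tool_rot: [0.785, 0.619, 0.0, 0.0]
force: [1.4, 0.2, 2.1]
finger_gap: -0.001
```

Run:
```python
from station import manip
import cv2,numpy as np
b=manip.snapshot("side")[205:285,240:320,::-1]
b=cv2.resize(b,None,fx=7.4,fy=7.4,interpolation=cv2.INTER_CUBIC)
cv2.imwrite("pics/side4.png",np.clip(255*(b/255.)**.5,0,255).astype('uint8'))
```

```text
(no output)
```

View pics/side4.png

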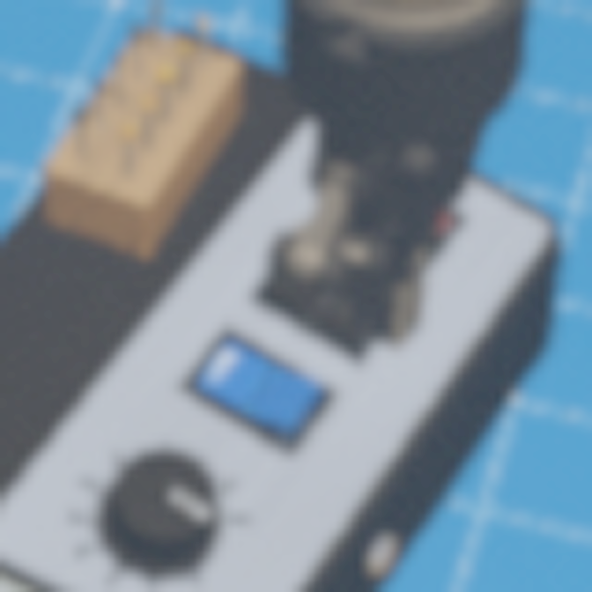

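The picture shows the tip at (400,340), barely catching the front edge of the black cap, so it is narrower than I assumed. Blue (bar at 220,365) is down. I'll lift, move 5 mm inward and tap again.

```bash
python3 -m jog '[[[0,0,3,0],[0,0,4,0],[0,0,4,0],[2.5,-0.6,0,0],[2.5,-0.6,0,0],[0,0,-1,0],[0,0,-1,0],[0,0,0,0]]]'
python3 -m jog '[[[0,0,-1,0],[0,0,-1,0],[0,0,-1,0],[0,0,-1,0],[0,0,0,0],[0,0,0,0],[0,0,0,0],[0,0,0,0]]]'
```

```text
t: 14.35
tcp_pos: [0.4949, 0.1524, 0.2626]
tool_rot: [0.785, 0.619, -0.0, -0.0]
force: [-0.1, 0.4, -0.2]
finger_gap: 0.0
t: 15.35
tcp_pos: [0.4951, 0.1524, 0.2589]
tool_rot: [0.785, 0.619, 0.0, 0.0]
force: [0.0, 0.2, 0.0]
finger_gap: 0.002
```

```bash
python3 -m jog '[[[0,0,-0.5,0],[0,0,-0.5,0],[0,0,-0.5,0],[0,0,-0.5,0],[0,0,-0.5,0],[0,0,-0.5,0],[0,0,0,0],[0,0,0,0]]]'
```

```text
t: 16.35
tcp_pos: [0.4951, 0.1524, 0.2558]
tool_rot: [0.785, 0.619, -0.0, 0.0]
force: [0.5, 0.6, -0.0]
finger_gap: -0.004
```

```bash
python3 -m jog '[[[0,0,-0.5,0],[0,0,-0.5,0],[0,0,-0.5,0],[0,0,0,0],[0,0,0,0],[0,0,0,0],[0,0,0,0],[0,0,0,0]]]'
```

```text
t: 17.35
tcp_pos: [0.4951, 0.1524, 0.2543]
tool_rot: [0.785, 0.619, 0.0, 0.0]
force: [-0.4, 0.6, 0.1]
finger_gap: -0.001
```

```bash
python3 -m jog '[[[0,0,-0.5,0],[0,0,-0.5,0],[0,0,-0.5,0],[0,0,0,0],[0,0,0,0],[0,0,0,0],[0,0,0,0],[0,0,0,0]]]'
```

```text
t: 18.35
tcp_pos: [0.4952, 0.1524, 0.2529]
tool_rot: [0.785, 0.619, 0.0, 0.0]
force: [0.1, -0.6, 2.9]
finger_gap: 0.002
```

```bash
python3 -m jog '[[[0,0,-0.3,0],[0,0,-0.3,0],[0,0,0,0],[0,0,0,0],[0,0,0,0],[0,0,0,0],[0,0,0,0],[0,0,0,0]]]'
```

```text
t: 19.35
tcp_pos: [0.4952, 0.1524, 0.2524]
tool_rot: [0.785, 0.619, 0.0, 0.0]
force: [-0.2, -0.6, 4.9]
finger_gap: 0.003
```

```bash
python3 -m jog '[[[0,0,5,0],[0,0,10,0],[0,0,13,0],[2,-6,10,0],[4,-12,0,0],[5,-15,0,0],[4,-12,0,0],[1.8,-5.6,0,0]]]'
python3 - <<'E'
from station import manip
import cv2,numpy as np
b=manip.snapshot("side")[205:285,240:320,::-1]
b=cv2.resize(b,None,fx=7.4,fy=7.4,interpolation=cv2.INTER_CUBIC)
cv2.imwrite("pics/side5.png",np.clip(255*(b/255.)**.4,0,255).astype('uint8'))
print(manip.sense()['tcp_pos'])
E
```

```text
t: 20.35
tcp_pos: [0.5123, 0.1005, 0.2899]
tool_rot: [0.786, 0.618, -0.0, -0.0]
force: [-0.1, 0.2, 0.8]
finger_gap: -0.004
[0.51240113 0.10035415 0.28987696]
```

View pics/side5.png

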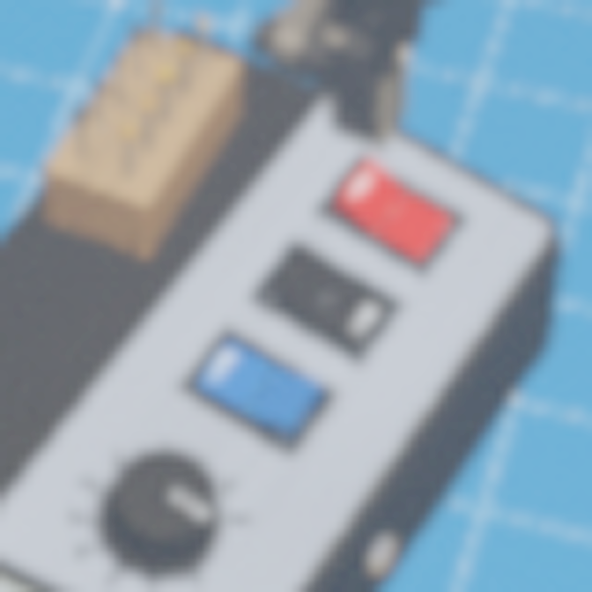

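The black bar end (365,318) has dropped about 1.5 px, which is the roughly 4.6 mm expected, and its far end is now raised. The dial is unchanged. Now the red rocker.

```bash
python3 -m jog '[[[0,1,-4,0],[0,0,-6,0],[0,0,-6,0],[0,0,-4,0],[0,0,-3,0],[0,0,-1,0],[0,0,0,0],[0,0,0,0]]]'
python3 -m jog '[[[0,0,-1,0],[0,0,-1,0],[0,0,-1,0],[0,0,-1,0],[0,0,-1,0],[0,0,-1,0],[0,0,0,0],[0,0,0,0]]]'
```

```text
t: 21.4
tcp_pos: [0.512, 0.1028, 0.2664]
tool_rot: [0.785, 0.619, 0.0, 0.0]
force: [1.1, -0.4, -0.6]
finger_gap: 0.002
t: 22.4
tcp_pos: [0.5119, 0.1028, 0.2602]
tool_rot: [0.785, 0.619, 0.0, 0.0]
force: [1.1, -0.8, 1.4]
finger_gap: 0.001
```

```bash
python3 -m jog '[[[0,0,-0.5,0],[0,0,-0.5,0],[0,0,-0.5,0],[0,0,0,0],[0,0,0,0],[0,0,0,0],[0,0,0,0],[0,0,0,0]]]'
```

```text
t: 23.4
tcp_pos: [0.5117, 0.1028, 0.2586]
tool_rot: [0.785, 0.619, -0.0, -0.0]
force: [0.4, -0.1, -0.1]
finger_gap: -0.003
```

```bash
python3 -m jog '[[[0,0,-0.5,0],[0,0,-0.5,0],[0,0,-0.4,0],[0,0,0,0],[0,0,0,0],[0,0,0,0],[0,0,0,0],[0,0,0,0]]]'
```

```text
t: 24.4
tcp_pos: [0.5119, 0.1028, 0.2573]
tool_rot: [0.785, 0.619, -0.0, 0.0]
force: [-0.8, -0.1, 4.3]
finger_gap: 0.0
```

```bash
python3 -m jog '[[[0,0,-0.3,0],[0,0,0,0],[0,0,0,0],[0,0,0,0],[0,0,6,0],[0,0,12,0],[0,0,25,0],[0,0,30,0]]]'
python3 -m jog '[[[0,0,30,0],[0,-20,20,0],[-10,-40,10,0],[-10,-50,0,0],[-10,-50,0,0],[-10,-30,0,0],[0,0,0,0],[0,0,0,0]]]'
python3 - <<'E'
from station import manip
import cv2,numpy as np
a=manip.snapshot("top")[175:260,160:275,::-1];b=manip.snapshot("side")[200:315,205:320,::-1]
a=cv2.resize(a,(541,400),interpolation=cv2.INTER_CUBIC);b=cv2.resize(b,(598,598),interpolation=cv2.INTER_CUBIC)
g=lambda x:np.clip(255*(x/255.)**.5,0,255).astype('uint8')
cv2.imwrite("pics/top6.png",g(a));cv2.imwrite("pics/side6.png",g(b))
E
```

```text
t: 25.4
tcp_pos: [0.5114, 0.1028, 0.3306]
tool_rot: [0.785, 0.619, -0.001, -0.001]
force: [0.0, 0.4, -0.0]
finger_gap: 0.003
t: 26.4
tcp_pos: [0.4717, -0.0867, 0.3902]
tool_rot: [0.786, 0.619, 0.0, -0.0]
force: [0.1, 1.4, 0.3]
finger_gap: 0.006
```

View pics/side6.png

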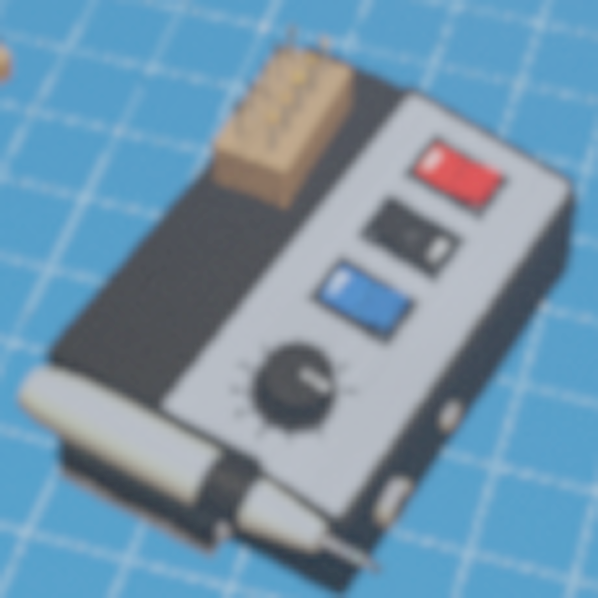

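View pics/top6.png

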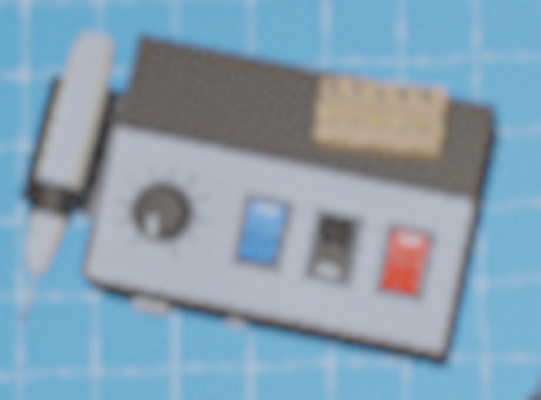

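All three barred ends sit about 7–8 crop pixels (about 1.4 native pixels) lower than at the start: blue (343,280), black (437,249), red (433,160). The dial, handpiece and bur block look unchanged.

```bash
python3 -c "
from station import manip
print(manip.sign_off())"
```

```text
the job is handed in; nothing more can be done
None
```

I tapped the three rockers with the shut fingertips in the order asked: blue to forward, black to foot pedal, then red mains on. The job is handed in at about 26.5 s of the 40 s limit.

- **Forces:** I followed each rocker past its stop into the sprung mount. The last readings were 4.2 N for blue, 4.9 N for black and 4.3 N for red. Blue and red were then pushed another 0.3–0.4 mm, which I did not read separately and estimate at under 7 N, against the 20 N limit.
- **Final pictures:** All three white-barred ends are down by about 1.4 pixels, which matches the 4.6 mm expected. The dial, handpiece and bur block look where they were at the start. I did not check the rest of the bench again, but the arm stayed well clear of it.
- **Correction on the black rocker:** The first tap caught only the front edge of the cap, at about 2 N, because the tip is narrower than I assumed. I lifted, moved 5 mm inward and pressed it to its stop.
- **Disagreement:** The two cameras' separate position fits differed by 2–3 mm. I used the combined fit, and the contact forces confirmed it was close enough.

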